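# Unlock the shop counter's tablet by drawing its pattern

### The job

Unlock the counter tablet with its L-shaped pattern: with the closed fingertips touch the top-left dot of the three-by-three grid (top is the side away from the robot) and, in one light stroke without leaving the glass, slide down the left column to the bottom-left dot and on along the bottom row to the bottom-right dot, then lift off. Touch none of the other four dots and do not press hard. Do not lift or shove the tablet's stand, and leave everything else on the counter where it is.

Things in the scene. Friction and masses are not known exactly. Their poses are not given: they have to be found in the camera images.
- stand: weighted steel stand plate under the tablet, 160 x 220 x 8, loose on the counter (about 2 kg with the tablet). Origin: centre of its underside. x axis towards the tablet's top edge (the long edge away from the robot, with a small camera lens), y to the tablet's left edge, z up. The tablet lies level above it, centred; its black enclosure measures 190 (x) x 262 (y).
- glass (a point): centre of the tablet's dark glass, 158 (x) x 230 (y), on its surface, 32 above the counter; axes as the stand's. The glass is level and smooth. The tablet sits on soft feet: pressed, it sinks straight down about 1 mm per 3 N (after the first 0.6 N), at most 5, and springs back.
- dot_top_left: pale dot 13 across on the glass: top (far) row, left column (robot's left); number 1 of the 5 dots of the pattern. Origin: its centre, on the glass surface; axes as the stand's. Dots are 60 apart along both axes.
- dot_top_centre: pale dot 13 across on the glass: top (far) row, centre column; not part of the pattern, must not be touched. Origin: its centre, on the glass surface; axes as the stand's.
- dot_top_right: pale dot 13 across on the glass: top (far) row, right column; not part of the pattern, must not be touched. Origin: its centre, on the glass surface; axes as the stand's.
- dot_mid_left: pale dot 13 across on the glass: middle row, left column (robot's left); number 2 of the 5 dots of the pattern. Origin: its centre, on the glass surface; axes as the stand's.
- dot_mid_centre: pale dot 13 across on the glass: middle row, centre column; not part of the pattern, must not be touched. Origin: its centre, on the glass surface; axes as the stand's.
- dot_mid_right: pale dot 13 across on the glass: middle row, right column; not part of the pattern, must not be touched. Origin: its centre, on the glass surface; axes as the stand's.
- dot_low_left: pale dot 13 across on the glass: bottom row, nearest the robot, left column (robot's left); number 3 of the 5 dots of the pattern. Origin: its centre, on the glass surface; axes as the stand's.
- dot_low_centre: pale dot 13 across on the glass: bottom row, nearest the robot, centre column; number 4 of the 5 dots of the pattern. Origin: its centre, on the glass surface; axes as the stand's.
- dot_low_right: pale dot 13 across on the glass: bottom row, nearest the robot, right column; number 5 of the 5 dots of the pattern. Origin: its centre, on the glass surface; axes as the stand's.
- other_glass: the stretch of the same flat, smooth glass round the four dots outside the pattern: all that lies more than 30 to the right of the left column's line and more than 30 above (away from the robot of) the bottom row's line. Must not be touched. Origin: half-way between those four dots, on the glass surface.
- halfway_1 (a point): unmarked point on the glass surface half-way between pattern dots 1 and 2, on the straight line of the stroke.
- halfway_2 (a point): unmarked point on the glass surface half-way between pattern dots 2 and 3, on the straight line of the stroke.
- halfway_3 (a point): unmarked point on the glass surface half-way between pattern dots 3 and 4, on the straight line of the stroke.
- halfway_4 (a point): unmarked point on the glass surface half-way between pattern dots 4 and 5, on the straight line of the stroke.
- spool_wide: spool of wide grey ribbon lying flat, 76 across, 30 high; loose bystander, to be left alone. Origin: centre of its underside, on the counter.
- spool_narrow: spool of narrow ribbon lying flat, 54 across, 16 high; loose bystander, to be left alone. Origin: centre of its underside, on the counter.
- balloon_weight: balloon weight like a small wrapped parcel, 45 square, 56 high with its tying loop; loose bystander, to be left alone. Origin: centre of its underside, on the counter.
- tape_dispenser: black desk tape dispenser, 125 x 52, 76 high; loose bystander, to be left alone. Origin: centre of its underside, on the counter.
- pen_cup: dark steel cup with four pens, 72 across, about 145 high with the pens; loose bystander, to be left alone. Origin: centre of its underside, on the counter.
- card_terminal: grey card payment terminal, 150 x 78, 35 high; loose bystander, to be left alone. Origin: centre of its underside, on the counter.
- balloon_pump: hand balloon pump lying on the counter, about 255 long, 50 to 95 wide, 43 high; loose bystander, to be left alone. Origin: centre of its underside, on the counter.
- stapler: black stapler, 133 x 36, 42 high; loose bystander, to be left alone. Origin: centre of its underside, on the counter.

How it is judged:
By the outcome, as a careful person would: the job done as asked, in the order asked, and still so for the second after the job is handed in, with the robot touching nothing.
It also fails if it takes over 43 s, if anything falls off the work surface, if the arm or the gripper's body presses on something with over 40 N, if the wrist force passes 120 N, or if a joint passes its speed limit or range.

### The arm

A 6-joint arm with a two-finger parallel gripper is mounted at the origin on the work surface. World frame = base frame: x ahead of the robot, y to its left, z up, the work surface at z = 0. Lengths are in m, angles in rad, forces in N, time in s.
With the tool pointing down it reaches from about 0.3 to 1 m from the base axis. Payload 5.1 kg.
Tool frame: the origin (TCP) lies on the centre line of the jaws, within the pads' length; the fingertips stand 11 mm ahead of it and the grasp point (between the pads) lies 8 mm behind it; z points along the fingers, y is the direction in which the jaws open and shut (so a half turn about z gives the same grasp; the last joint's range is limited). The gripper opens to 95 mm and grips with 3 to 60 N. Pads are 20 mm wide; open, the fingers measure 119 mm over their backs; the gripper's body (75 mm by 180 mm) begins 59 mm behind the grasp point.
Start: joints at [-1.327, 0.124, 1.65, -0, 1.367, -0.083], TCP at [0.209, -0.616, 0.226] pointing down, gripper open.
Joint ranges: [-2.61, 2.61], [-1.02, 2.33], [0.03, 2.71], [-1.35, 4.49], [0.32, 2.68], [-2.91, 2.91]. Speed limits (rad/s): [2.57, 2.57, 3.14, 3.14, 3.14, 3.14].

### API

Orientations are given as a 3x3 rotation matrix whose columns are the frame's x, y, z axes.
In Python, from plant import env gives the robot as it stands.
- The arm moves only by the shell command python3 -m handwheel 'ROWS' [FORCE]. ROWS is JSON, a list that holds one entry, the list of rows, each a list of 7 numbers: the shift along the tool's x, y, z in mm, then the turn, a rotation vector about the tool's x, y, z in rad, then the opening, from 0 (shut) to 1 (fully open). In form: [[[tx, ty, tz, ax, ay, az, fingers], ...]]. A call has 1 to 5 rows; each row is the pose to reach, as a shift and turn from the pose commanded when the call began, along the tool's axes at that moment; what a row does not reach only later rows make up. A row lasts 1/12 s, in which the tool goes at most 41.7 mm and 7.16 degrees, less where a joint would pass 70% of its speed; a pose out of reach is approached as far as the arm can. A call with a gripper value outside its range is refused whole. The fingers move at their own pace and stop on an object; FORCE is the grip in N (left out, the last holds). Time passes only in rows, so rows that repeat a pose let the fingers close. It gives the time, the measured TCP pose, the force and the opening at its end, in the units of the state.
- env.observe(): the state, without advancing time (a new reading comes with each control period).
- env.camera(name): name is "side" or "top" or "wrist"; returns the picture (480x640x3 uint8, red, green, blue); there is no depth.
- env.camera_model(name): a dict with "intrinsics" (3x3 intrinsics, pixels), "rvec" (rotation vector, rad) and "tvec" (3), from world to camera coordinates, as OpenCV has them. Camera axes: x right, y down, z forward; pixel columns grow to the right and rows downward; lengths in m; the calibration is good to about 2 mm. A picture is of the moment at which its call begins: read the wrist's pose just before it. camera_model takes no time and is no camera call; for the wrist camera it gives the pose at the moment of the call.
- env.hand_in(): hands the job in, once; it reports no verdict.
Trained networks look in the newest picture that a camera, given by its name, has taken for a name from the list of things; names that differ only in an ending like _2 or _b are one class to them, and where a whole thing is asked for, a point or a joint stands for the part that bears it (a point fixed in the world has none). Each returns a list of dicts, best first, with "score" (0 to 1); they miss things now and then, are a little off and sometimes report something else, mostly with a low value. They report only what shows in the picture. A call takes as long as a camera call.
- env.spot_in(camera, thing): "at" ([column, row] in pixels, amid what is visible of it).
- env.regions_of(camera, thing): "region" (480x640 bool, what is visible of it) and "at" ([column, row] in pixels, amid what is visible of it).
The state is a dict: "time": time; "joint_pos": joint angles; "qvel": joint speeds; "joint_torque": joint torques, N m; "ee_pos": TCP position; "orientation": TCP orientation; "contact_force": force on the tool from outside, world axes, zero at the start; "moment": the same for the moment, N m; "finger_gap": finger opening in m.
Only numpy, scipy, OpenCV 4.12 (cv2) and the standard library are available. Lean on these libraries where they do the work, as an engineer would, in place of code of your own. Each camera call takes 0.05 s, during which the arm holds its last target. There are 200 camera calls.

## Working session

There is one attempt and no reset: what is moved stays moved. The work goes in short steps, Python scripts to look and compute and a shell command to move; the robot and the scene stay as the last step left them, time stands still between calls to the robot, and variables do not carry over. Pictures are saved under pics/ and viewed, about 8 in all and at most 12, crops included, and the job is handed in when it is done.

```bash
mkdir -p pics; ls; cat > h.py <<'E'
import numpy as np, cv2
from plant import env
def ray(cam,px,z,m=None):
    m=m or env.camera_model(cam); K=np.array(m["intrinsics"],float);R=cv2.Rodrigues(np.array(m["rvec"],float))[0];t=np.array(m["tvec"],float).ravel()
    d=R.T@np.linalg.inv(K)@np.array([px[0],px[1],1.]);o=-R.T@t
    return o+d*(z-o[2])/d[2]
def save(cam,n):
    im=env.camera(cam);cv2.imwrite(f"pics/{n}.png",im[:,:,::-1]);return im
def tool(p):  # world point -> tool mm
    s=env.observe();return 1000*np.array(s["orientation"]).T@(np.array(p)-np.array(s["ee_pos"]))
E
python3 - <<'E'
from h import *
s=env.observe();print(s["time"],s["ee_pos"],np.round(s["orientation"],3),s["contact_force"],s["finger_gap"])
save("top","top0")
for n in ["dot_top_left","dot_mid_left","dot_low_left","dot_low_centre","dot_low_right","dot_top_right","glass"]:
    for r in env.spot_in("top",n)[:2]: print(n,round(r["score"],2),np.round(r["at"],1),np.round(ray("top",r["at"],.032),4))
E
```

```text
pics
0.0 [ 0.20845889 -0.61499363  0.2243496 ] [[ 0.947  0.321 -0.001]
 [ 0.321 -0.947  0.002]
 [ 0.    -0.002 -1.   ]] [0.49439612 0.20207246 0.55300428] 0.09493275392846921
glass 0.56 [388.8 231.9] [ 0.5518 -0.1469  0.032 ]
```

View pics/top0.png

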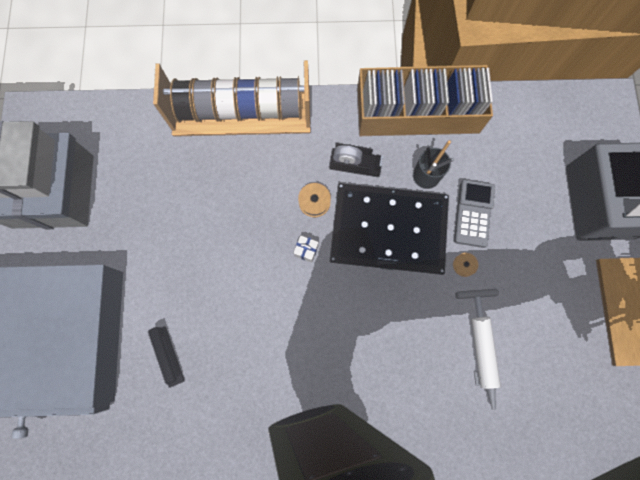

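The top view shows the tablet, slightly rotated, with its dots at about (367,200), (392,202) and (418,205) in the top row, down to (362,250), (389,253) and (415,255) in the bottom row. The pen cup is at (432,165). I'll fit the grid next.

```bash
cat >> h.py <<'E'
def fit(cam,im,seed,m=None,z=.032,w=7):
    """seed: 9 pixel guesses row-major; refine by bright centroid, rigid fit of 60mm grid"""
    m=m or env.camera_model(cam); g=cv2.cvtColor(im,cv2.COLOR_RGB2GRAY).astype(float); P=[];px=[]
    for u,v in seed:
        u,v=int(round(u)),int(round(v)); c=g[v-w:v+w+1,u-w:u+w+1]; W=np.clip(c-(c.min()+c.max())/2,0,None)
        yy,xx=np.mgrid[v-w:v+w+1,u-w:u+w+1]; p=((xx*W).sum()/W.sum(),(yy*W).sum()/W.sum()); px.append(p); P.append(ray(cam,p,z,m)[:2])
    P=np.array(P); M=np.array([[60*(1-r),60*(1-c)] for r in range(3) for c in range(3)])/1000.
    c=P.mean(0); A=M.T@(P-c); th=np.arctan2(A[0,1]-A[1,0],A[0,0]+A[1,1]); R=np.array([[np.cos(th),-np.sin(th)],[np.sin(th),np.cos(th)]])
    F=M@R.T+c; print("centre",c.round(4),"th",th.round(4),"res mm",(1000*np.abs(P-F)).max().round(2)); return F,th,P
E
python3 - <<'E'
from h import *
im=cv2.imread("pics/top0.png")[:,:,::-1].copy()
F,th,P=fit("top",im,[(367,200),(392,202),(418,205),(364,225),(390,227),(416,230),(362,250),(389,253),(415,255)])
print(F.round(4)); s=env.observe(); R=np.array(s["orientation"])
print("tool shift to 80mm towards near of low-left..", [tool([*F[i],.226]).round(1) for i in (0,4)])
print("tool x yaw",np.arctan2(R[1,0],R[0,0]),"turn to th about tool z:", -(th-np.arctan2(R[1,0],R[0,0])))
print(ray("top",(432,165),.1)[:2], s["joint_pos"])
E
```

```text
centre [ 0.5636 -0.1508] th -0.1356 res mm 0.38
[[ 0.6312 -0.0994]
 [ 0.6231 -0.1589]
 [ 0.615  -0.2183]
 [ 0.5717 -0.0913]
 [ 0.5636 -0.1508]
 [ 0.5555 -0.2102]
 [ 0.5123 -0.0832]
 [ 0.5042 -0.1427]
 [ 0.4961 -0.2021]]
tool shift to 80mm towards near of low-left.. [array([ 5.659e+02, -3.531e+02, -4.000e-01]), array([ 4.854e+02, -3.262e+02, -4.000e-01])]
tool x yaw 0.3268172744307028 turn to th about tool z: 0.46238482700636463
[ 0.68507885 -0.24024835] [-1.32659996e+00  1.23900502e-01  1.65046719e+00  2.34704661e-06
  1.36750317e+00 -8.26213814e-02]
```

```bash
python3 -m handwheel '[[[170,-115,0,0,0,0,0],[170,-115,0,0,0,0,0],[170,-115,0,0,0,0,0],[170,-115,0,0,0,0,0],[170,-115,0,0,0,0,0]]]' 20
python3 -m handwheel '[[[170,-115,0,0,0,0,0],[170,-115,0,0,0,0,0],[170,-115,0,0,0,0,0],[170,-115,0,0,0,0,0],[170,-115,0,0,0,0,0]]]'
python3 -m handwheel '[[[145,-96,0,0,0,0.462,0],[145,-96,0,0,0,0.462,0],[145,-96,0,0,0,0.462,0],[145,-96,0,0,0,0.462,0],[145,-96,0,0,0,0.462,0]]]'
python3 - <<'E'
from h import *
s=env.observe();R=np.array(s["orientation"]);print(s["time"],s["ee_pos"],R.round(4),s["contact_force"],s["finger_gap"])
m=env.camera_model("wrist");np.save("m1.npy",m,allow_pickle=True)
save("wrist","w1"); Rc=cv2.Rodrigues(np.array(m["rvec"]))[0];print("cam pos",-Rc.T@np.array(m["tvec"]).ravel())
E
```

```text
time: 0.82
ee_pos: [0.3336, -0.4503, 0.2257]
orientation: [[0.947, 0.321, 0.0], [0.321, -0.947, -0.0], [0.0, 0.0, -1.0]]
contact_force: [-0.1, 0.1, 0.1]
finger_gap: 0.067
time: 1.23
ee_pos: [0.4578, -0.2866, 0.226]
orientation: [[0.947, 0.321, 0.001], [0.321, -0.947, -0.0], [0.001, 0.001, -1.0]]
contact_force: [0.1, -1.3, -0.7]
finger_gap: 0.0337
time: 1.65
ee_pos: [0.5652, -0.1478, 0.2259]
orientation: [[0.991, -0.136, 0.001], [-0.136, -0.991, 0.001], [0.001, -0.001, -1.0]]
contact_force: [-0.8, 0.6, -0.6]
finger_gap: 0.0027
1.65 [ 0.56519729 -0.14782327  0.22592746] [[ 9.907e-01 -1.360e-01  1.200e-03]
 [-1.360e-01 -9.907e-01  9.000e-04]
 [ 1.100e-03 -1.100e-03 -1.000e+00]] [-0.81582408  0.60803822 -0.59060538] 0.002708336778372525
cam pos [ 0.64468331 -0.15995024  0.38438056]
```

View pics/w1.png

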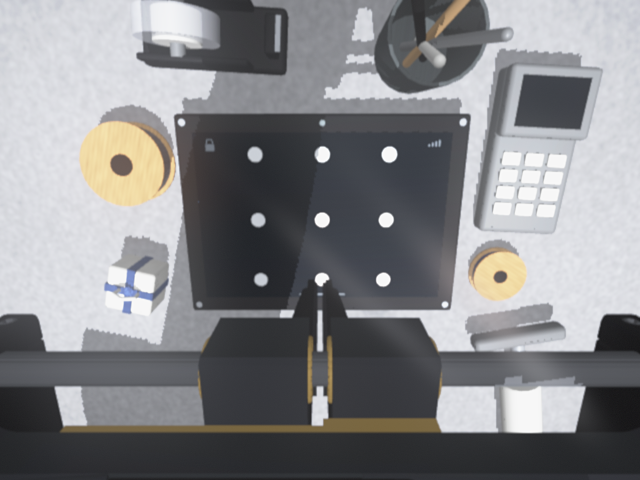

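The wrist view shows the dots at (255,155), (322,155) and (390,155), then (258,220), (322,220) and (386,220), then (261,280) and (383,280). Low_centre is half hidden by the finger.

```bash
python3 - <<'E'
from h import *
im=cv2.imread("pics/w1.png")[:,:,::-1].copy(); m=np.load("m1.npy",allow_pickle=True).item()
F,th,P=fit("wrist",im,[(255,155),(322,155),(390,155),(258,220),(322,220),(386,220),(261,280),(322,279),(383,280)],m,w=11)
print(F.round(4));print((1000*(P-F)).round(1).tolist())
F[:]=F; print(tool([*F[0],.032]).round(1),[tool([*F[i],.032]).round(1) for i in (6,8)])
im=save("top","t2")
cv2.imwrite("pics/t2c.png",cv2.resize(im[150:310,270:490,::-1],None,fx=3,fy=3))
R=np.array(env.observe()["orientation"])
E
```

```text
centre [ 0.5627 -0.1504] th -0.1387 res mm 0.78
[[ 0.6304 -0.0993]
 [ 0.6221 -0.1587]
 [ 0.6138 -0.2181]
 [ 0.571  -0.091 ]
 [ 0.5627 -0.1504]
 [ 0.5544 -0.2099]
 [ 0.5116 -0.0827]
 [ 0.5033 -0.1421]
 [ 0.495  -0.2016]]
[[-0.2, 0.1], [-0.3, -0.4], [0.0, 0.2], [-0.2, -0.0], [-0.0, -0.0], [0.0, 0.1], [-0.1, -0.2], [0.8, 0.5], [0.1, -0.1]]
[ 57.3 -54.7 194. ] [array([-62.7, -55.6, 193.8]), array([-63.5,  64.4, 193.5])]
```

```bash
python3 -m handwheel '[[[30,-28,60,0,0,0,0],[58,-55,100,0,0,0,0],[58,-55,130,0,0,0,0],[58,-55,155,0,0,0,0],[58,-55,165,0,0,0,0]]]'
python3 -m handwheel '[[[0,0,5,0,0,0,0],[0,0,8,0,0,0,0],[0,0,8,0,0,0,0],[0,0,8,0,0,0,0]]]'
python3 - <<'E'
from h import *
f=np.mean([(save("wrist","w2"),env.observe()["contact_force"])[1] for _ in range(4)],0);s=env.observe();R=np.array(s["orientation"]);print(s["time"],s["ee_pos"],R.round(4).tolist(),f,s["contact_force"],s["finger_gap"])
for c,Fs in (("top",[.6312,-.0994]),("wrist",[.6304,-.0993])): print(tool([*Fs,.032]).round(2))
a=env.camera("side");K=env.camera_model("side");p=np.array([.6308,-.0993,.032]);R=cv2.Rodrigues(np.array(K["rvec"]))[0];q=np.array(K["intrinsics"])@(R@p+np.array(K["tvec"]).ravel());q=q/q[2];print(q)
u,v=q[:2].astype(int);u=min(max(u,80),560);v=min(max(v,60),420)
cv2.imwrite("pics/s2.png",cv2.resize(a[v-60:v+60,u-80:u+80,::-1],None,fx=4,fy=4,interpolation=cv2.INTER_CUBIC))
E
```

```text
time: 2.17
ee_pos: [0.6258, -0.1039, 0.0553]
orientation: [[0.991, -0.134, -0.006], [-0.134, -0.991, 0.001], [-0.007, -0.001, -1.0]]
contact_force: [-1.7, 0.2, -0.4]
finger_gap: 0.0005
time: 2.5
ee_pos: [0.6295, -0.1057, 0.0553]
orientation: [[0.991, -0.136, 0.004], [-0.136, -0.991, -0.001], [0.004, 0.001, -1.0]]
contact_force: [0.6, 0.6, -0.3]
finger_gap: 0.0007
2.7 [ 0.62926796 -0.10507246  0.05483425] [[0.9908, -0.1351, 0.0033], [-0.1351, -0.9908, -0.0009], [0.0034, 0.0004, -1.0]] [-0.56332804  0.0309368  -0.11034423] [-0.10983415 -0.15484514 -0.18960505] 0.0006184035537888989
[ 1.07 -5.89 22.84]
[ 0.26 -5.88 22.83]
[269.91749366 196.83547704   1.        ]
```

View pics/s2.png

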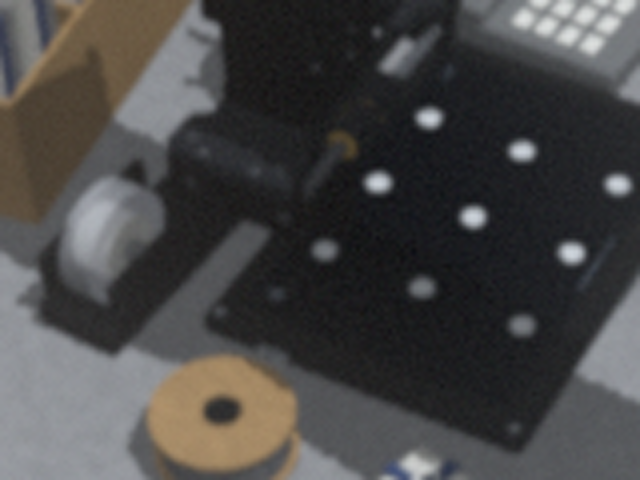

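View pics/w2.png

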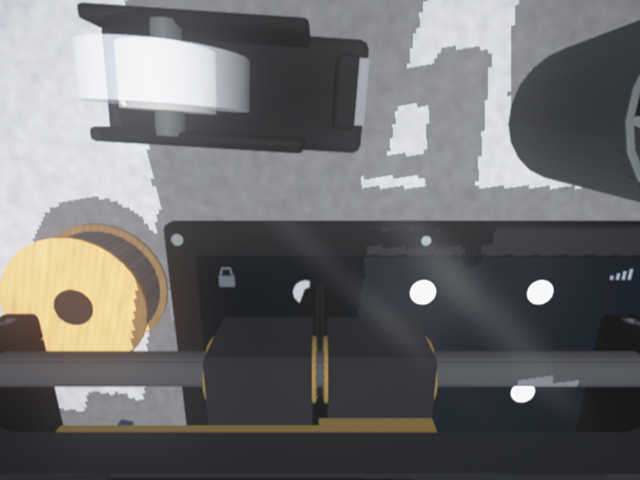

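Side view: the gripper is above the far-left dot, with black fingers against black glass. In the wrist view, dot 1 at (305,292) is about 6 to 7 mm left of the fingertip at column 319, which agrees with the pose. I'll correct for that and lower.

```bash
python3 -m handwheel '[[[0.6,-6.2,0,0,0,0,0],[0.6,-6.2,3,0,0,0,0],[0.6,-6.2,5,0,0,0,0],[0.6,-6.2,5,0,0,0,0],[0.6,-6.2,5,0,0,0,0]]]'
cat >> h.py <<'E'
def rd(n=8):
    o=[]
    for _ in range(n):
        env.camera("wrist");s=env.observe();o.append([*s["ee_pos"],*s["contact_force"]])
    o=np.array(o);print("t",round(s["time"],2),"pos",(1000*o[:,:3].mean(0)).round(2),"sd",(1000*o[:,:3].std(0)).round(2),"F",o[:,3:].mean(0).round(2),"sd",o[:,3:].std(0).round(2))
    m=o.mean(0);R=np.array(s["orientation"])
    c=[.5632,-.1506];t=-.137;u=np.array([np.cos(t),np.sin(t)]);v=np.array([-u[1],u[0]])
    d=m[:2]-c;print("tip in glass frame mm (x,y):",(1000*d@u).round(2),(1000*d@v).round(2),"yaw err",(np.arctan2(R[1,0],R[0,0])-t).round(4),"tilt",R[2,:2].round(4))
E
python3 -c "
from h import *
rd()"
```

```text
time: 3.17
ee_pos: [0.6293, -0.0982, 0.0471]
orientation: [[0.991, -0.135, -0.001], [-0.135, -0.991, 0.0], [-0.001, -0.0, -1.0]]
contact_force: [-0.0, 0.5, 0.2]
finger_gap: 0.0006
t 3.57 pos [629.62 -98.44  47.61] sd [0.08 0.05 0.14] F [0.17 0.2  0.07] sd [0.8  0.61 0.36]
tip in glass frame mm (x,y): 58.67 60.74 yaw err 0.0018 tilt [0.0001 0.    ]
```

```bash
python3 -m handwheel '[[[1,0.3,1,0,0,0,0],[1,0.3,2,0,0,0,0],[1,0.3,3,0,0,0,0],[1,0.3,3.5,0,0,0,0],[1,0.3,3.5,0,0,0,0]]]'
python3 -c "
from h import *
rd(5)"
python3 -m handwheel '[[[0,0,0.5,0,0,0,0],[0,0,0.8,0,0,0,0],[0,0,0.8,0,0,0,0]]]'
python3 -c "
from h import *
rd(5)"
```

```text
time: 3.98
ee_pos: [0.6304, -0.0988, 0.0438]
orientation: [[0.991, -0.135, -0.001], [-0.135, -0.991, 0.0], [-0.001, -0.0, -1.0]]
contact_force: [-0.6, 0.1, -0.7]
finger_gap: 0.0006
t 4.23 pos [630.55 -98.84  44.12] sd [0.06 0.02 0.09] F [ 0.16  0.06 -0.36] sd [0.47 0.42 0.51]
tip in glass frame mm (x,y): 59.65 60.47 yaw err 0.0018 tilt [0.0001 0.    ]
time: 4.48
ee_pos: [0.6306, -0.0988, 0.0434]
orientation: [[0.991, -0.135, 0.0], [-0.135, -0.991, -0.0], [0.0, 0.0, -1.0]]
contact_force: [1.0, 0.2, -0.3]
finger_gap: 0.0002
t 4.73 pos [630.57 -98.84  43.36] sd [0.01 0.01 0.01] F [ 0.29 -0.01 -0.  ] sd [0.22 0.32 0.17]
tip in glass frame mm (x,y): 59.67 60.48 yaw err 0.0018 tilt [-0. -0.]
```

Close now; continuing in 0.5 mm steps until contact.

```bash
python3 -m handwheel '[[[0,0,0.3,0,0,0,0],[0,0,0.6,0,0,0,0],[0,0,0.6,0,0,0,0]]]' >/dev/null
python3 -c "
from h import *
rd(5)"
python3 -m handwheel '[[[0,0,0.3,0,0,0,0],[0,0,0.5,0,0,0,0],[0,0,0.5,0,0,0,0]]]' >/dev/null
python3 -c "
from h import *
rd(5)"
```

```text
t 5.23 pos [630.59 -98.86  42.92] sd [0.01 0.02 0.03] F [-0.94  0.21  1.65] sd [0.25 0.71 0.2 ]
tip in glass frame mm (x,y): 59.69 60.46 yaw err 0.0018 tilt [ 0. -0.]
t 5.73 pos [630.6  -98.85  42.41] sd [0.01 0.01 0.03] F [-1.36  0.3   3.14] sd [0.12 0.15 0.54]
tip in glass frame mm (x,y): 59.7 60.47 yaw err 0.0018 tilt [0.0001 0.    ]
```

Contact at about 3 N. Starting the stroke slowly.

```bash
python3 -m handwheel '[[[-1,0,0.1,0,0,0,0],[-3,0,0.2,0,0,0,0],[-6,0,0.2,0,0,0,0],[-9,0,0.2,0,0,0,0],[-12,0,0.2,0,0,0,0]]]'
python3 -m handwheel '[[[-3,0,0,0,0,0,0],[-6,0,0,0,0,0,0],[-9,0,0,0,0,0,0],[-12,0,0,0,0,0,0],[-15,0,0,0,0,0,0]]]'
python3 -c "
from h import *
rd(3)"
```

```text
time: 6.15
ee_pos: [0.619, -0.0973, 0.0425]
orientation: [[0.991, -0.135, 0.001], [-0.135, -0.991, -0.0], [0.001, 0.0, -1.0]]
contact_force: [2.4, -1.1, 2.5]
finger_gap: 0.0006
time: 6.57
ee_pos: [0.6038, -0.0952, 0.0423]
orientation: [[0.991, -0.135, 0.001], [-0.135, -0.991, -0.0], [0.001, 0.0, -1.0]]
contact_force: [2.1, -0.0, 3.9]
finger_gap: 0.0006
t 6.72 pos [603.25 -95.14  42.11] sd [0.   0.01 0.05] F [ 0.55 -0.09  4.47] sd [1.08 0.38 0.12]
tip in glass frame mm (x,y): 32.1 60.41 yaw err 0.0018 tilt [-0.001 -0.   ]
```

```bash
python3 -m handwheel '[[[-2,0,0,0,0,0,0],[-5,0,0,0,0,0,0],[-9,0,0,0,0,0,0],[-13,0,0,0,0,0,0],[-17,0,0,0,0,0,0]]]' | sed -n '1,2p;4p'
python3 -m handwheel '[[[-4,0,0,0,0,0,0],[-8,0,0,0,0,0,0],[-12,0,0,0,0,0,0],[-16,0,0,0,0,0,0],[-20,0,0,0,0,0,0]]]'| sed -n '1,2p;4p'
python3 -m handwheel '[[[-4,0,0,0,0,0,0],[-8,0,0,0,0,0,0],[-12,0,0,0,0,0,0],[-16,0,0,0,0,0,0],[-20,0,0,0,0,0,0]]]'| sed -n '1,2p;4p'
python3 -c "
from h import *
rd(3)"
```

```text
time: 7.13
ee_pos: [0.5867, -0.0929, 0.0421]
contact_force: [2.7, -0.5, 4.3]
time: 7.55
ee_pos: [0.5668, -0.0901, 0.0421]
contact_force: [2.7, -1.3, 3.9]
time: 7.97
ee_pos: [0.547, -0.0875, 0.0421]
contact_force: [2.8, -0.4, 4.0]
t 8.12 pos [546.32 -87.36  41.87] sd [0.01 0.02 0.05] F [0.39 0.   5.15] sd [0.73 0.29 0.31]
tip in glass frame mm (x,y): -25.36 60.34 yaw err 0.0019 tilt [-0.0021 -0.0001]
```

```bash
python3 -m handwheel '[[[-3,0,-0.1,0,0,0,0],[-7,0,-0.2,0,0,0,0],[-11,0,-0.2,0,0,0,0],[-15,0,-0.3,0,0,0,0],[-19,0,-0.3,0,0,0,0]]]' | sed -n '1,2p;4p'
python3 -m handwheel '[[[-4,0,0,0,0,0,0],[-8,0,0,0,0,0,0],[-12,0,0,0,0,0,0],[-14.5,0,0,0,0,0,0],[-15.5,0,0,0,0,0,0]]]'| sed -n '1,2p;4p'
python3 -c "
from h import *
rd(3)"
```

```text
time: 8.53
ee_pos: [0.528, -0.0849, 0.0423]
contact_force: [2.2, -0.2, 4.1]
time: 8.95
ee_pos: [0.5127, -0.0828, 0.0423]
contact_force: [2.8, -1.4, 3.5]
t 9.1 pos [512.61 -82.78  42.23] sd [0.   0.01 0.05] F [ 0.68 -0.11  3.5 ] sd [0.9  0.85 0.14]
tip in glass frame mm (x,y): -59.38 60.28 yaw err 0.0018 tilt [-0.0013 -0.0001]
```

```bash
python3 -m handwheel '[[[-0.5,2,0,0,0,0,0],[-0.5,5,0,0,0,0,0],[-0.5,9,0,0,0,0,0],[-0.5,13,0,0,0,0,0],[-0.5,17,0,0,0,0,0]]]' | sed -n '1,2p;4p'
python3 -m handwheel '[[[0,4,0,0,0,0,0],[0,8,0,0,0,0,0],[0,12,0,0,0,0,0],[0,16,0,0,0,0,0],[0,20,0,0,0,0,0]]]'| sed -n '1,2p;4p'
python3 -c "
from h import *
rd(3)"
```

```text
time: 9.52
ee_pos: [0.5101, -0.0999, 0.0422]
contact_force: [0.3, 1.8, 3.8]
time: 9.93
ee_pos: [0.5075, -0.1199, 0.0423]
contact_force: [0.3, 2.8, 3.3]
t 10.08 pos [ 507.46 -120.45   42.33] sd [0.01 0.02 0.01] F [ 0.21 -0.41  3.86] sd [0.43 1.08 0.22]
tip in glass frame mm (x,y): -59.34 22.25 yaw err 0.0018 tilt [-0.0002  0.0016]
```

```bash
python3 -m handwheel '[[[-0.2,2,0,0,0,0,0],[-0.4,5,0,0,0,0,0],[-0.4,9,0,0,0,0,0],[-0.4,13,0,0,0,0,0],[-0.4,17,0,0,0,0,0]]]' | sed -n '1,2p;4p'
python3 -m handwheel '[[[0,4,0,0,0,0,0],[0,8,0,0,0,0,0],[0,12,0,0,0,0,0],[0,16,0,0,0,0,0],[0,20,0,0,0,0,0]]]'| sed -n '1,2p;4p'
python3 -m handwheel '[[[0,4,0,0,0,0,0],[0,8,0,0,0,0,0],[0,12,0,0,0,0,0],[0,16,0,0,0,0,0],[0,20,0,0,0,0,0]]]'| sed -n '1,2p;4p'
python3 -c "
from h import *
rd(3)"
```

```text
time: 10.5
ee_pos: [0.5049, -0.1365, 0.0423]
contact_force: [-0.1, 3.1, 3.1]
time: 10.92
ee_pos: [0.5022, -0.1565, 0.0424]
contact_force: [-0.2, 3.0, 3.1]
time: 11.33
ee_pos: [0.4995, -0.1763, 0.0423]
contact_force: [-0.3, 2.1, 3.3]
t 11.48 pos [ 499.44 -176.87   42.39] sd [0.02 0.01 0.02] F [-0.28 -0.82  3.34] sd [0.53 0.8  0.38]
tip in glass frame mm (x,y): -59.58 -34.73 yaw err 0.0018 tilt [0.     0.0016]
```

```bash
python3 -m handwheel '[[[0,3,0,0,0,0,0],[-0.2,7,0,0,0,0,0],[-0.3,11,0,0,0,0,0],[-0.3,15,0,0,0,0,0],[-0.3,19,0,0,0,0,0]]]' | sed -n '1,2p;4p'
python3 -m handwheel '[[[0,3,0,0,0,0,0],[0,5,0,0,0,0,0],[0,6,0,0,0,0,0],[0,6,0,0,0,0,0]]]'| sed -n '1,2p;4p'
python3 -c "
from h import *
rd(3);save('wrist','w3')"
```

```text
time: 11.9
ee_pos: [0.4967, -0.1949, 0.0423]
contact_force: [0.4, 2.5, 3.6]
time: 12.23
ee_pos: [0.4959, -0.2011, 0.0424]
contact_force: [-0.1, 0.4, 3.8]
t 12.38 pos [ 495.84 -201.02   42.37] sd [0.01 0.01 0.01] F [-0.08  0.02  2.8 ] sd [0.41 0.19 0.37]
tip in glass frame mm (x,y): -59.84 -59.15 yaw err 0.0021 tilt [-0.0001  0.001 ]
```

View pics/w3.png

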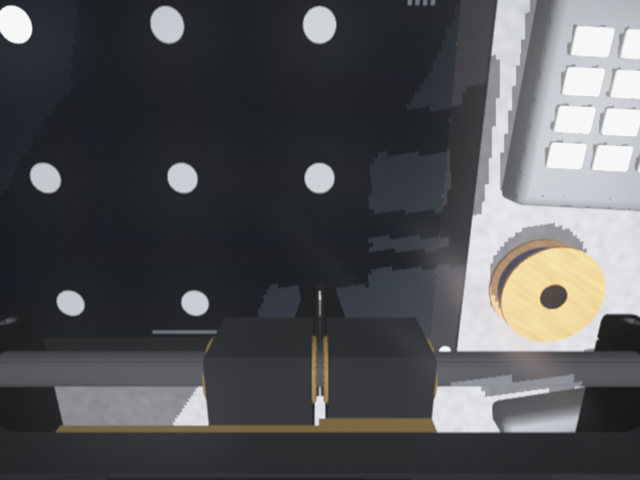

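The wrist view shows the right column at column 319, in line with the finger at 319, and the low-right dot hidden under the tip (row ~303). So the stroke ended on the dot; lifting off.

```bash
python3 -m handwheel '[[[0,0,-5,0,0,0,0],[0,0,-20,0,0,0,0],[0,0,-50,0,0,0,0],[0,0,-80,0,0,0,0],[0,0,-110,0,0,0,0]]]'
python3 -m handwheel '[[[-40,0,-20,0,0,0,0],[-80,0,-40,0,0,0,0],[-120,0,-40,0,0,0,0],[-120,0,-40,0,0,0,0],[-120,0,-40,0,0,0,0]]]'
python3 - <<'E'
from h import *
im=save("top","t4");a=cv2.imread("pics/top0.png")[:,:,::-1].copy()
S=[(367,200),(392,202),(418,205),(364,225),(390,227),(416,230),(362,250),(389,253),(415,255)]
fit("top",im,S); fit("top",a,S)
cv2.imwrite("pics/t4c.png",cv2.resize(im[120:420,130:530,::-1],None,fx=2,fy=2)); s=env.observe();print(s["time"],s["contact_force"])
E
```

```text
time: 12.85
ee_pos: [0.495, -0.2002, 0.1526]
orientation: [[0.991, -0.135, -0.002], [-0.135, -0.991, 0.001], [-0.002, -0.001, -1.0]]
contact_force: [1.1, -0.5, 0.3]
finger_gap: 0.0001
time: 13.27
ee_pos: [0.3755, -0.1841, 0.1925]
orientation: [[0.991, -0.136, 0.001], [-0.136, -0.991, -0.001], [0.001, 0.001, -1.0]]
contact_force: [0.1, -0.1, -0.9]
finger_gap: 0.0005
centre [ 0.5639 -0.1508] th -0.1355 res mm 1.5
centre [ 0.5636 -0.1508] th -0.1356 res mm 0.38
13.3167 [ 0.41097866 -0.46834381  0.20557711]
```

View pics/t4c.png

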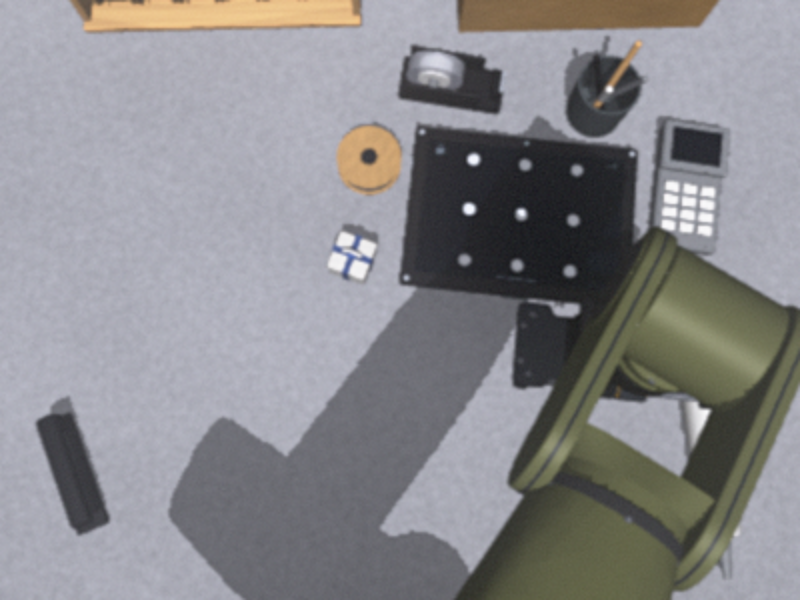

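The crop shows the tablet unmoved (dots at the same place within 0.3 mm), the visible bystanders in place and the gripper clear. Handing in.

```bash
python3 -c "
from plant import env
print(env.hand_in())"
```

```text
the job is handed in; nothing more can be done
None
```

I traced the L-shaped pattern in one stroke and handed the job in. The hand-in gives no verdict, so I can't confirm that the tablet registered the unlock.

- **Stroke:** The closed fingertips touched the top-left dot, slid down the left column and along the bottom row to the bottom-right dot, then lifted off. At the dots and stops I measured, the tip was within about 1 mm of the line.
- **Force:** Pressing force was about 2.5–4 N while sliding. It rose to about 5 N at one brief stop, and I eased it back. Every reading during the slide showed contact, but readings came only at the end of each short move.
- **Last checks:** About 13.3 s had passed when I handed in, with the gripper clear. The top picture put the dot grid within 0.3 mm of where it started, so the stand had not moved. That fit was a little worse than the first (1.5 mm against 0.4 mm), which I put down to the arm's shadow.
- **Other items:** The bystanders I could see looked undisturbed. In that last picture the arm hid the narrow spool and most of the pump. The spool had looked undisturbed in the last wrist picture, and the arm never came low near the pump.
- **Small disagreement:** At the first dot, the wrist picture and the arm's own position differed by about 1 mm sideways. In the last wrist picture, taken on the bottom-right dot, the finger lined up with the right column.

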